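# Check a wet miniature under the loupe

### The job

First push the desk organiser's open drawer, which hangs over the work, fully home until its catch seats. Then pick up the loupe by its handle and hold it level, centred above the round painted miniature, at the focal height marked on the copy stand's column: its rim level with the brass stop collar; the three miniatures are wet, so touch none of them, and leave the collar and everything else on the table as it is. Finish while holding the loupe still there: do not put it down or let go.

Things in the scene. Friction and masses are not known exactly. Their poses are not given: they have to be found in the camera images.
- organiser: Fixed light-wood desk organiser, 240 wide (y), 230 deep (x), 135 high, with one drawer above an open paper shelf. Origin: on the table, under the middle of its front face; x points from the front face into the organiser, z up. Nothing stands on its top.
- drawer (a joint): Drawer opening in m: 0 = home (front panel against the organiser's front face), up to 0.135. It slides along the organiser's -x when opening. Runner friction about 1 N; in the last 11 mm a sprung roller catch resists with up to about 3 N more; inside 3 mm the catch draws the drawer home and keeps it there, but left farther out it springs open some mm again.
- drawer_front (a point): Centre of the outer (robot-facing) face of the drawer's front panel, 89 above the table; the panel is 216 wide, 64 high (57 to 121 above the table) and 12 thick. A round wooden knob, 19 across, stands 16 out from this point. Drawer home: this point is 12 mm in front of the organiser's front face. Axes as the organiser's.
- stand: Fixed copy stand; grey board 190 (x) by 310 (y), 16 thick, in front of the organiser, partly under the open drawer. Origin: on the table; x towards the organiser; board from -170 to +140 in y. A 24 square aluminium column stands 145 to -y of the origin, 274 high; a black carriage (46 square) is parked on top, 233 to 267 above the table, its camera arm turned away to -y.
- focus_mark (a point): Tip of the small brass index on the brass stop collar (44 square, 14 high) that is clamped round the copy stand's column, at half the collar's height; the tip stands 37.5 from the column's axis, towards the board (+y of the stand). Its height is the focal height: the loupe's rim, also 14 high, belongs level with the collar. It stands 90 to 152 above the table, different at each start.
- mini_round: The round miniature: wooden disc 48 across, 8 thick, painted face up and wet, lying loose on the stand's board (its top 24 above the table). Origin: centre of its underside.
- mini_square: Square miniature, 42 by 42 by 8, wet, loose on the stand's board; a bystander. Origin: centre of its underside.
- mini_oblong: Oblong miniature, 50 (x) by 30 (y) by 8, wet, loose on the stand's board; a bystander. Origin: centre of its underside.
- loupe: Hand loupe lying flat on the table, about 90 g: round black rim 68 across and 14 high with a glass lens, and a straight black handle 20 wide, 14 high, flat-sided, that reaches from 45 to 137 from the lens centre. Origin: centre of the rim's underside; the handle points to -x, z up.
- lens (a point): Centre of the loupe's lens, at half the rim's height (7 above the loupe's underside), on the loupe's axes.
- brush: Flat paint brush, wooden handle, 200 long, lying beside the loupe, about 80 from it on the loupe's +y side. Bystander.
- paint_jar: Closed paint jar, 62 across, 68 high, standing left of the organiser. Origin: centre of its underside. Bystander.
- water_tub: White open water tub, 80 across, 85 high, standing at the back left. Origin: centre of its underside. Bystander.
- pebble: Dark grey pebble, 54 across, 27 high, on the table to the right of the stand. Bystander.
- tape: Roll of masking tape lying flat, 100 across, 24 high, to the right of the stand. Bystander.
Things that resemble listed ones, but are neither listed nor needed, are in the scene too. There is more than one size of the loupe; the one meant has the size given above.

How it is judged:
On the way, in this order (a step that is already met when the one before it is completed fails the run):
1. the drawer is seated home, the loupe still on the table (value of joint drawer below 0.003 m and height (world z) of lens below 0.03 m), for 0.2 s.
2. the loupe is lifted in the fingers (height (world z) of lens above 0.05 m and contact force between loupe and the fingers above 1 N), for 0.2 s.
At the end, for the whole second after the job is handed in: The drawer is home (within 3 mm). The loupe is held in the fingers alone, touching neither the stand nor the organiser, and still: its lens centre within 15 mm sideways of the round miniature's centre, within 8 mm of the height of the collar's index, tilted less than 8 degrees (value of joint drawer below 0.003 m and horizontal distance between lens and mini_round below 0.015 m and z of lens in the frame of focus_mark between -0.008 and 0.008 m and angle between lens's own z axis and vertical below 0.14 rad and linear speed of loupe below 0.02 m/s and angular speed of loupe below 0.15 rad/s and contact force between loupe and the fingers above 1 N and contact force between loupe and stand below 0.2 N and contact force between loupe and organiser below 0.2 N); the arm keeps its last pose, push and grip.
It fails at once if a wet miniature is touched by the robot or the loupe (contact force between any of the arm, the fingers, loupe and mini_round above 0.2 N or contact force between any of the arm, the fingers, loupe and mini_square above 0.2 N or contact force between any of the arm, the fingers, loupe and mini_oblong above 0.2 N).
It fails at once if the stop collar is shifted by more than 3 mm (distance of focus_mark from where it was at the start of the episode above 0.003 m).
It fails at once if another thing on the table is moved by more than 20 mm (a miniature by more than 10 mm) (distance of any of mini_square, mini_oblong, mini_round from where it was at the start of the episode above 0.01 m or distance of any of pebble, tape, paint_jar, water_tub, brush from where it was at the start of the episode above 0.02 m).
It also fails if it takes over 54 s, if anything falls off the work surface, if the arm or the gripper's body presses on something with over 40 N, if the wrist force passes 120 N, or if a joint passes its speed limit or range.

### The arm

A 6-joint arm with a two-finger parallel gripper is mounted at the origin on the work surface. World frame = base frame: x ahead of the robot, y to its left, z up, the work surface at z = 0. Lengths are in m, angles in rad, forces in N, time in s.
With the tool pointing down it reaches from about 0.325 to 1 m from the base axis. Payload 5.1 kg.
Tool frame: the origin (TCP) lies at the very end of the fingers, on their centre line; the grasp point (between the pads) lies 19 mm behind it; z points along the fingers, y is the line along which they close (so a half turn about z gives the same grasp; the last joint's range is limited). The gripper opens to 85 mm and grips with 20 to 120 N. Pads are 22 mm wide; open, the fingers measure 114 mm over their backs; the gripper's body (76 mm by 85 mm) begins 54 mm behind the grasp point. The pads swing forward as they close: fully open they stand 13 mm farther back than shut.
Start: joints at [-1.357, 0.124, 1.65, -0, 1.367, -0.083], TCP at [0.19, -0.622, 0.193] pointing down, gripper open.
Joint ranges: [-2.61, 2.61], [-1.02, 2.33], [0.03, 2.71], [-1.35, 4.49], [0.32, 2.68], [-2.91, 2.91]. Speed limits (rad/s): [2.57, 2.57, 3.14, 3.14, 3.14, 3.14].

### API

Orientations are given as a 3x3 rotation matrix whose columns are the frame's x, y, z axes.
In Python, from workcell import arm gives the robot as it stands.
- The arm moves only by the tool play_rows, never from a script. Its argument "motion" is a list of rows, each an object with "grip": the closure, from -1 (fully open) to 1 (shut); "linear": the shift along the tool's x, y, z in mm, a list of three; "spin": the turn about the tool's z in rad. In form: [{"grip": grip, "linear": [tx, ty, tz], "spin": spin}, ...]. A call has 1 to 12 rows; each row shifts and turns the commanded pose from where the row before left it, along the tool's axes as they then stand; what a row does not reach is not made up. A row lasts 1/8 s, in which the tool goes at most 62.5 mm and 10.7 degrees, less where a joint would pass 70% of its speed; a pose out of reach is approached as far as the arm can. A call is refused whole if a number of a shift passes 62.5 or a number of a turn 0.188, either way. A call with a gripper value outside its range is refused whole. The fingers move at their own pace and stop on an object; "grip_force" is the grip in N (left out, the last holds). Time passes only in rows, so rows that do not move let the fingers close. It gives the time, the measured TCP pose, the force, the opening and the grip force at its end, in the units of the state.
- arm.observe(): the state, without advancing time (a new reading comes with each control period).
- arm.read_camera(name): name is "side" or "top"; returns a dict with "image" (420x560x3 uint8, red, green, blue), "fx", "fy", "cx", "cy" (pixels), "rvec" (rotation vector, rad) and "tvec" (3), from world to camera coordinates, as OpenCV has them. Camera axes: x right, y down, z forward; pixel columns grow to the right and rows downward; lengths in m; the calibration is good to about 2 mm. A picture is of the moment at which its call begins. There is no depth.
- arm.close_job(): hands the job in; it is judged then, once.
Trained networks look in the newest picture that a camera, given by its name, has taken for a name from the list of things; names that differ only in an ending like _2 or _b are one class to them, and where a whole thing is asked for, a point or a joint stands for the part that bears it (a point fixed in the world has none). Each returns a list of dicts, best first, with "confidence" (0 to 1); they miss things now and then, are a little off and sometimes report something else, mostly with a low value. They report only what shows in the picture. A call takes as long as a camera call. They do not tell look-alikes from the thing itself.
- arm.search_frame(query, camera): "centre" ([column, row] as shares, 0 to 1, of the picture: columns of its width, rows of its height, amid what is visible of it).
The state is a dict: "time": time; "joint_positions": joint angles; "dq": joint speeds; "effort": joint torques, N m; "ee_pos": TCP position; "eef_rot": TCP orientation; "wrist_force": force on the tool from outside, world axes, zero at the start; "wrist_torque": the same for the moment, N m; "width": finger opening in m; "finger_force": force on a finger pad.
Only numpy, scipy, OpenCV 4.12 (cv2) and the standard library are available. Lean on these libraries where they do the work, as an engineer would, in place of code of your own. Each camera call takes 0.05 s, during which the arm holds its last target. There are 200 camera calls.

## Working session

There is one attempt and no reset: what is moved stays moved. The work goes in short steps, Python scripts to look and compute and a tool call to move; the robot and the scene stay as the last step left them, time stands still between calls to the robot, and variables do not carry over. Pictures are saved under pics/ and viewed, at most 10 in all, crops included, and the job is handed in when it is done.

Besides the shell and the picture viewer there is one more tool, called after "Call:" by a JSON object that holds its "fn" and its "kwargs", one argument or row to a line. play_rows: Moves the arm, as the interface text tells. Its arguments: {"type":"object","properties":{"motion":{"type":"array"},"grip_force":{"type":"number"}},"required":["motion"]}

```bash
mkdir -p pics; cat > h.py <<'E'
import numpy as np, cv2
from workcell import arm
def cam(n):
    c=arm.read_camera(n); R=cv2.Rodrigues(np.array(c['rvec'],float))[0]; t=np.array(c['tvec'],float).ravel()
    K=np.array([[c['fx'],0,c['cx']],[0,c['fy'],c['cy']],[0,0,1]]); return c['image'],K,R,t
def back(px,z,K,R,t):
    d=R.T@np.linalg.inv(K)@np.array([px[0],px[1],1.]); o=-R.T@t; return o+d*(z-o[2])/d[2]
def proj(p,K,R,t):
    q=K@(R@np.array(p)+t); return q[:2]/q[2]
E
python3 - <<'E'
from h import *
np.set_printoptions(precision=4,suppress=True)
print(arm.observe())
for n in ['top','side']:
    im,K,R,t=cam(n); cv2.imwrite(f'pics/{n}0.png',im[:,:,::-1]); print(n,K[0,0],'pos',-R.T@t,'axis',R[2])
    for q,z in [('organiser',.135),('drawer_front',.089),('stand',.016),('focus_mark',.12),('mini_round',.024),('mini_square',.024),('mini_oblong',.024),('loupe',.007),('lens',.007),('brush',.005),('paint_jar',.068),('water_tub',.085),('pebble',.02),('tape',.024)]:
        for d in arm.search_frame(q,n)[:4]:
            px=np.array(d['centre'])*[560,420]; print(q,round(d['confidence'],2),px.round(1),back(px,z,K,R,t)[:2])
E
```

```text
{'time': 0.0, 'joint_positions': array([-1.3566,  0.1245,  1.6517,  0.    ,  1.3675, -0.0826]), 'dq': array([-0.0015, -0.0017,  0.002 , -0.0004,  0.0016,  0.0009]), 'effort': array([ -0.0001, -42.3613, -36.5457,  -0.0001,   0.0069,  -0.    ]), 'ee_pos': array([ 0.1899, -0.6209,  0.1916]), 'eef_rot': array([[ 0.9563,  0.2924, -0.0004],
       [ 0.2924, -0.9563,  0.002 ],
       [ 0.0002, -0.0021, -1.    ]]), 'wrist_force': array([0.8927, 0.4091, 0.9317]), 'wrist_torque': array([-0.0472,  0.0192,  0.0102]), 'finger_force': 0.0, 'width': 0.0853547367040522}
top 400.0593809243623 pos [ 0.4599 -0.0122  1.0865] axis [ 0.0444 -0.0283 -0.9986]
organiser 0.92 [265.1 123.2] [ 0.7141 -0.0249]
drawer_front 0.76 [269.4 175.2] [ 0.5946 -0.0339]
stand 0.61 [301.7 209.3] [ 0.511  -0.1203]
focus_mark 0.66 [323.  198.1] [ 0.5323 -0.1624]
mini_round 0.74 [128.5 218. ] [0.496  0.3376]
mini_square 0.56 [233.5 207.4] [0.5189 0.0616]
mini_oblong 0.62 [282.7 207.1] [ 0.5174 -0.069 ]
loupe 0.96 [161.5 285.2] [0.3162 0.2569]
loupe 0.92 [107.8 314. ] [0.2439 0.3983]
loupe 0.63 [128.9 217.7] [0.4973 0.3422]
len
[... 902 characters left out ...]
2.7] [0.4645 0.3549]
mini_oblong 0.54 [278.3 228.2] [ 0.5243 -0.0637]
loupe 0.91 [270.4 382.1] [0.2578 0.4027]
loupe 0.72 [205.7 322.5] [0.474  0.3397]
loupe 0.71 [284.7 331.7] [0.3039 0.2692]
lens 0.96 [270.1 380.7] [0.2602 0.4001]
lens 0.87 [285.3 328.3] [0.3081 0.2594]
lens 0.68 [204.6 323.9] [0.4733 0.3445]
brush 0.92 [175.8 346.4] [0.4852 0.4294]
brush 0.49 [252.4 246.1] [0.5538 0.0299]
paint_jar 0.63 [161.1 260.2] [0.6645 0.2732]
paint_jar 0.58 [177.7 344.4] [0.44   0.4641]
paint_jar 0.3 [252.7 211.7] [ 0.5998 -0.0424]
water_tub 0.95 [122.6 303.7] [0.6091 0.449 ]
tape 0.74 [314.7 178.3] [ 0.5819 -0.4037]
tape 0.7 [277.3 225.9] [ 0.5333 -0.0726]
tape 0.28 [250.7 207.9] [ 0.6594 -0.1174]
```

```bash
python3 - <<'E'
import cv2
a=cv2.imread('pics/top0.png'); cv2.imwrite('pics/top0b.png',cv2.resize(a[100:350,60:360],None,fx=2.4,fy=2.4,interpolation=cv2.INTER_CUBIC))
a=cv2.imread('pics/side0.png'); cv2.imwrite('pics/side0b.png',cv2.resize(a[130:420,120:420],None,fx=2,fy=2,interpolation=cv2.INTER_CUBIC))
E
```

```text
(no output)
```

View pics/top0b.png

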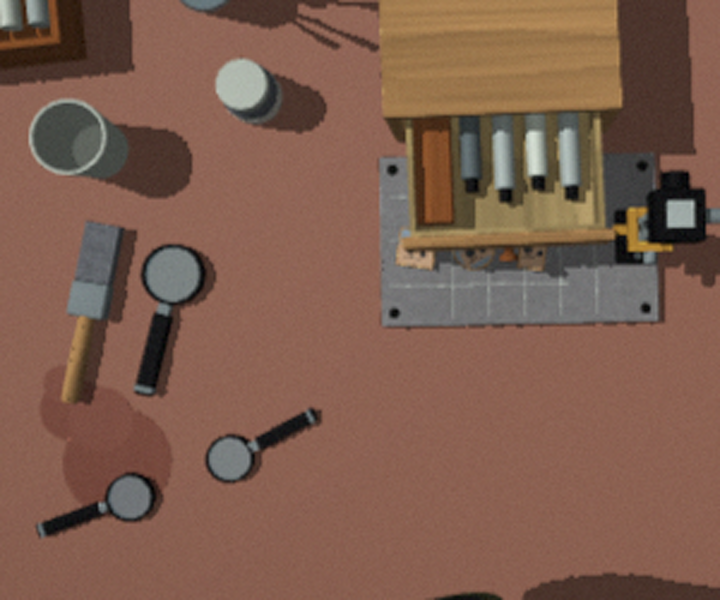

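View pics/side0b.png

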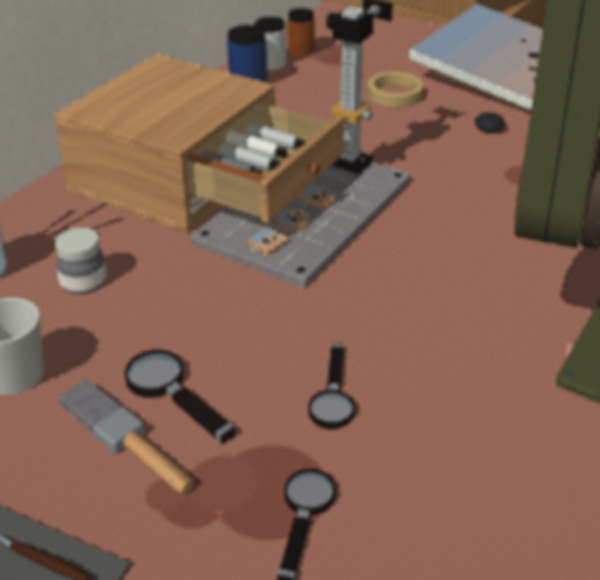

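View pics/top0.png

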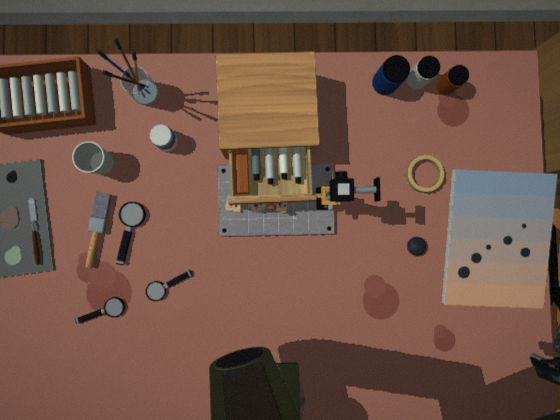

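The top picture shows the large loupe (lens at px ≈(132,214), handle end ≈(121,262)) with the brush beside it. The drawer panel runs from px ≈(229,200) to (315,197), and the board corners are at ≈(218,165), (334,163), (220,236) and (335,234). The side view shows three miniatures partly under the drawer.

```bash
python3 - <<'E'
from h import *
np.set_printoptions(precision=4,suppress=True)
im,K,R,t=cam('top')
c=lambda u,v:(60+u/2.4,100+v/2.4)
for n,u,v,z in [('b TL',380,157,.016),('b TR',658,152,.016),('b BL',384,326,.016),('b BR',660,322,.016),('orgL',383,112,.135),('orgR',620,108,.135),('panL',405,247,.121),('panR',612,239,.121),('rim',173,274,.014),('hend',146,392,.014),('hstart',164,312,.014),('car',683,214,.267),('rim2',231,458,.014),('rim3',131,497,.014)]:
    print(n,back(c(u,v),z,K,R,t)[:2])
# stand frame from corners
p=lambda u,v,z:back(c(u,v),z,K,R,t)[:2]
y=(p(380,157,.016)+p(384,326,.016)-p(658,152,.016)-p(660,322,.016))/2; print('board w',np.linalg.norm(y),'yaw',np.arctan2(-y[0],y[1]))
x=(p(380,157,.016)-p(384,326,.016)+p(658,152,.016)-p(660,322,.016))/2; print('board h',np.linalg.norm(x),'yaw',np.arctan2(x[1],x[0]))
y=p(383,112,.135)-p(620,108,.135);print('org w',np.linalg.norm(y),np.arctan2(-y[0],y[1]))
# loupe dark mask
g=im.max(2); m=(g<60).astype(np.uint8); n,l,s,ce=cv2.connectedComponentsWithStats(m[195:270,105:155])
for i in range(1,n):
    if s[i,4]>20: print(s[i],ce[i]+[105,195],back(ce[i]+[105,195],.012,K,R,t)[:2])
E
```

```text
b TL [0.6329 0.1011]
b TR [ 0.6339 -0.2113]
b BL [0.4442 0.0992]
b BR [ 0.4426 -0.2085]
orgL [0.6587 0.0849]
orgR [ 0.6595 -0.152 ]
panL [0.5246 0.0662]
panR [ 0.529  -0.1427]
rim [0.5063 0.3315]
hend [0.3769 0.3614]
hstart [0.4644 0.3415]
car [ 0.5391 -0.1848]
rim2 [0.3026 0.2691]
rim3 [0.2628 0.378 ]
board w 0.31001468271058075 yaw -0.0010320687793777875
board h 0.19000040837146964 yaw -0.002279809415395901
org w 0.23694919481226454 0.0034056065381898983
[ 0  0  7 36 66] [107.3636 211.4242] [0.5149 0.3972]
[ 14   7  27  26 128] [134.2891 214.1875] [0.5062 0.3263]
[ 12  36  15  34 262] [124.2595 246.1374] [0.4219 0.353 ]
```

Call:
{"fn": "play_rows", "kwargs": {
  "motion": [
    {"grip": 1, "linear": [0, 0, 0], "spin": 0.148},
    {"grip": 1, "linear": [0, 0, 0], "spin": 0.149},
    {"grip": 1, "linear": [21, -40, 0], "spin": 0},
    {"grip": 1, "linear": [21, -40, 0], "spin": 0},
    {"grip": 1, "linear": [21, -40, 0], "spin": 0},
    {"grip": 1, "linear": [21, -40, 0], "spin": 0},
    {"grip": 1, "linear": [21, -40, 0], "spin": 0},
    {"grip": 1, "linear": [21, -40, 0], "spin": 0},
    {"grip": 1, "linear": [21, -40, 0], "spin": 0},
    {"grip": 1, "linear": [21, -40, 0], "spin": 0},
    {"grip": 1, "linear": [0, 0, 0], "spin": 0}
  ]
}}

```text
time: 2.92
ee_pos: [0.3591, -0.2997, 0.193]
eef_rot: [[1.0, 0.004, 0.001], [0.004, -1.0, -0.0], [0.001, 0.0, -1.0]]
wrist_force: [0.0, -0.4, -0.1]
width: -0.0002
finger_force: 0.0
```

Call:
{"fn": "play_rows", "kwargs": {
  "motion": [
    {"grip": 1, "linear": [13, -43, 0], "spin": 0},
    {"grip": 1, "linear": [13, -43, 0], "spin": 0},
    {"grip": 1, "linear": [13, -43, 0], "spin": 0},
    {"grip": 1, "linear": [13, -43, 0], "spin": 0},
    {"grip": 1, "linear": [13, -43, 0], "spin": 0},
    {"grip": 1, "linear": [13, -43, 0], "spin": 0},
    {"grip": 1, "linear": [13, -43, 0], "spin": 0},
    {"grip": 1, "linear": [0, 0, 36], "spin": 0},
    {"grip": 1, "linear": [0, 0, 36], "spin": 0},
    {"grip": 1, "linear": [0, 0, 36], "spin": 0},
    {"grip": 1, "linear": [0, 0, 0], "spin": 0}
  ]
}}

```text
time: 4.3
ee_pos: [0.4467, -0.0011, 0.0818]
eef_rot: [[1.0, -0.001, -0.007], [-0.001, -1.0, 0.001], [-0.007, -0.001, -1.0]]
wrist_force: [0.6, -0.4, 0.2]
width: 0.0001
finger_force: 0.0
```

Call:
{"fn": "play_rows", "kwargs": {
  "motion": [
    {"grip": 1, "linear": [30, 0, 0], "spin": 0},
    {"grip": 1, "linear": [20, 0, 0], "spin": 0},
    {"grip": 1, "linear": [14, 0, 0], "spin": 0},
    {"grip": 1, "linear": [14, 0, 0], "spin": 0},
    {"grip": 1, "linear": [14, 0, 0], "spin": 0},
    {"grip": 1, "linear": [14, 0, 0], "spin": 0},
    {"grip": 1, "linear": [14, 0, 0], "spin": 0},
    {"grip": 1, "linear": [14, 0, 0], "spin": 0},
    {"grip": 1, "linear": [14, 0, 0], "spin": 0},
    {"grip": 1, "linear": [14, 0, 0], "spin": 0},
    {"grip": 1, "linear": [10, 0, 0], "spin": 0},
    {"grip": 1, "linear": [0, 0, 0], "spin": 0}
  ]
}}

```text
time: 5.8
ee_pos: [0.6218, -0.0007, 0.0848]
eef_rot: [[1.0, -0.0, -0.0], [-0.0, -1.0, -0.0], [-0.0, 0.0, -1.0]]
wrist_force: [-0.8, 0.2, 0.2]
width: 0.0003
finger_force: 0.0
```

Call:
{"fn": "play_rows", "kwargs": {
  "motion": [
    {"grip": 1, "linear": [3, 0, 0], "spin": 0},
    {"grip": 1, "linear": [3, 0, 0], "spin": 0},
    {"grip": 1, "linear": [3, 0, 0], "spin": 0},
    {"grip": 1, "linear": [3, 0, 0], "spin": 0},
    {"grip": 1, "linear": [2, 0, 0], "spin": 0},
    {"grip": 1, "linear": [0, 0, 0], "spin": 0}
  ]
}}

```text
time: 6.55
ee_pos: [0.6353, -0.0007, 0.0848]
eef_rot: [[1.0, -0.0, -0.0], [-0.0, -1.0, 0.0], [-0.0, -0.0, -1.0]]
wrist_force: [-0.6, 0.6, 0.0]
width: 0.0001
finger_force: 0.0
```

Call:
{"fn": "play_rows", "kwargs": {
  "motion": [
    {"grip": 1, "linear": [2, 0, 0], "spin": 0},
    {"grip": 1, "linear": [2, 0, 0], "spin": 0},
    {"grip": 1, "linear": [0, 0, 0], "spin": 0}
  ]
}}

```text
time: 6.92
ee_pos: [0.6393, -0.0007, 0.0849]
eef_rot: [[1.0, -0.0, 0.0], [-0.0, -1.0, -0.0], [0.0, 0.0, -1.0]]
wrist_force: [-0.4, 0.4, 0.8]
width: 0.0
finger_force: 0.0
```

Call:
{"fn": "play_rows", "kwargs": {
  "motion": [
    {"grip": 1, "linear": [2, 0, 0], "spin": 0},
    {"grip": 1, "linear": [2, 0, 0], "spin": 0},
    {"grip": 1, "linear": [0, 0, 0], "spin": 0}
  ]
}}

```text
time: 7.3
ee_pos: [0.6434, -0.0007, 0.0848]
eef_rot: [[1.0, -0.0, 0.0], [-0.0, -1.0, -0.0], [0.0, 0.0, -1.0]]
wrist_force: [-0.4, -0.7, 0.3]
width: 0.0001
finger_force: 0.0
```

```bash
python3 - <<'E'
from h import *
np.set_printoptions(precision=4,suppress=True)
im,K,R,t=cam('side'); cv2.imwrite('pics/s1.png',cv2.resize(im[140:290,190:390],None,fx=4,fy=4,interpolation=cv2.INTER_CUBIC)[:,:,::-1]); print(arm.observe()['wrist_force'])
E
```

```text
[-0.0904  0.7434  0.2815]
```

View pics/s1.png

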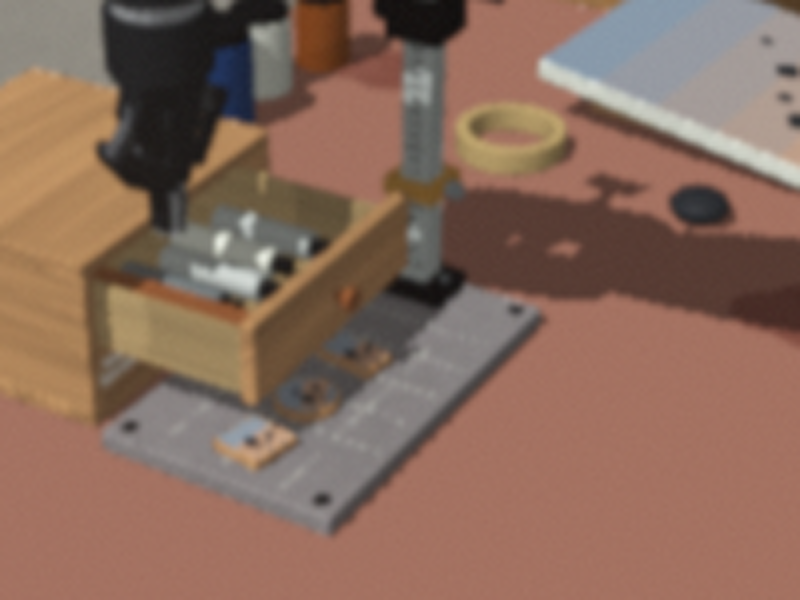

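The drawer is still open: the panel runs from crop px ≈(250,370) to (400,210), and the finger shows at crop (170,220), behind the panel. I'll check where the TCP projects.

```bash
python3 - <<'E'
from h import *
np.set_printoptions(precision=4,suppress=True)
im,K,R,t=cam('side'); o=arm.observe(); print(o['time'],o['ee_pos'],'tcp crop',(proj(o['ee_pos'],K,R,t)-[190,140])*4)
for n,u,v,z in [('pan top L',246,325,.121),('pan top R',405,195,.121),('pan bot L',252,403,.057),('knob',350,295,.089),('orgtopfront',90,268,.135)]:
    print(n,back((190+u/4,140+v/4),z,K,R,t))
im,K,R,t=cam('top');cv2.imwrite('pics/t1.png',cv2.resize(im[100:250,200:360],None,fx=4,fy=4,interpolation=cv2.INTER_CUBIC)[:,:,::-1]);print('tcp top crop',(proj(o['ee_pos'],K,R,t)-[200,100])*4)
E
```

```text
7.4 [ 0.6432 -0.0007  0.0848] tcp crop [168.1066 276.0577]
pan top L [0.5252 0.0709 0.121 ]
pan top R [ 0.5257 -0.1391  0.121 ]
pan bot L [0.5244 0.0681 0.057 ]
knob [ 0.5137 -0.0416  0.089 ]
orgtopfront [0.6431 0.0848 0.135 ]
tcp top crop [223.403  225.6267]
```

View pics/t1.png

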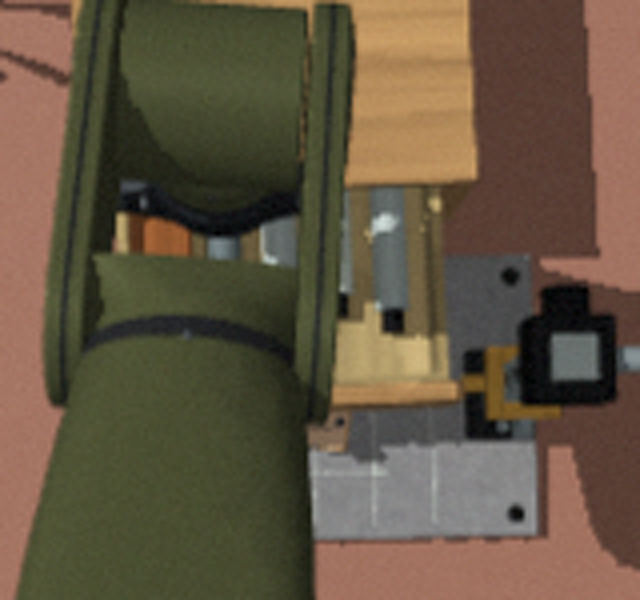

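The finger's pose projects inside the drawer, and the drawer hasn't moved (panel still at x≈0.525), so the finger passed the panel without contact force. I'll lift straight out, back off and look again.

Call:
{"fn": "play_rows", "kwargs": {
  "motion": [
    {"grip": 1, "linear": [0, 0, -30], "spin": 0},
    {"grip": 1, "linear": [0, 0, -30], "spin": 0},
    {"grip": 1, "linear": [0, 0, -20], "spin": 0},
    {"grip": 1, "linear": [-40, 0, 0], "spin": 0},
    {"grip": 1, "linear": [-45, 0, 0], "spin": 0},
    {"grip": 1, "linear": [-45, 0, 0], "spin": 0},
    {"grip": 1, "linear": [-40, 18, 0], "spin": 0},
    {"grip": 1, "linear": [-20, 18, 0], "spin": 0},
    {"grip": 1, "linear": [0, 0, 0], "spin": 0}
  ]
}}

```text
time: 8.57
ee_pos: [0.4523, -0.0372, 0.1648]
eef_rot: [[1.0, -0.002, 0.001], [-0.002, -1.0, -0.0], [0.001, 0.0, -1.0]]
wrist_force: [0.7, -1.1, 0.3]
width: -0.0
finger_force: 0.0
```

```bash
python3 - <<'E'
from h import *
np.set_printoptions(precision=4,suppress=True)
im,K,R,t=cam('side'); o=arm.observe(); print(o['time'],o['ee_pos'],'tcp crop',(proj(o['ee_pos'],K,R,t)-[190,140])*4)
cv2.imwrite('pics/s2.png',cv2.resize(im[140:290,190:390],None,fx=4,fy=4,interpolation=cv2.INTER_CUBIC)[:,:,::-1])
print((proj([.643,0,.121],K,R,t)-[190,140])*4, (proj([.643,0.0,.085],K,R,t)-[190,140])*4)
E
```

```text
8.625 [ 0.4531 -0.0368  0.165 ] tcp crop [423.184  226.7692]
[165.3297 233.158 ] [167.7776 276.3251]
```

View pics/s2.png

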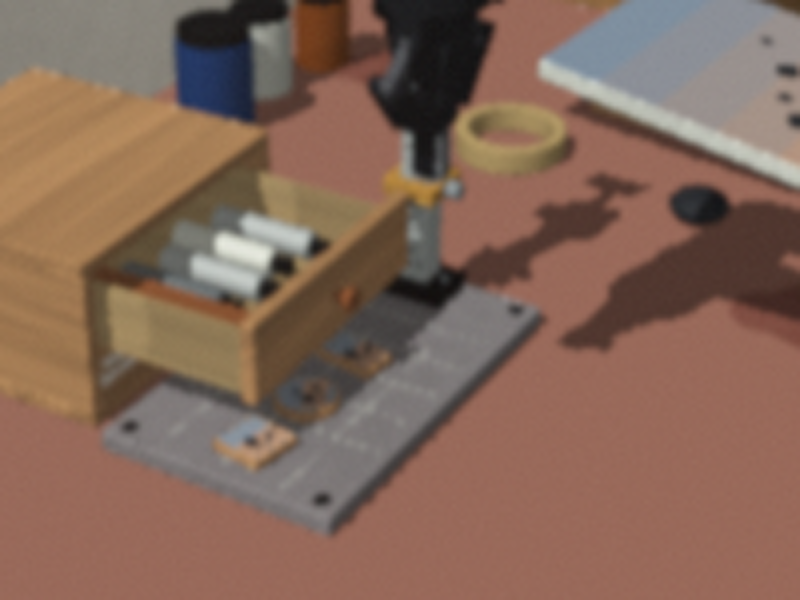

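The black finger appears to end at crop px ≈(428,182), but the reported TCP projects to (423,227). The real fingertip therefore sits about 35–40 mm above the reported TCP, which explains how it cleared the 121 mm panel. I'll measure the tip by image difference.

```bash
python3 - <<'E'
from h import *
np.set_printoptions(precision=4,suppress=True)
im,K,R,t=cam('side'); o=arm.observe()
a=cv2.imread('pics/s1.png').astype(int);b=cv2.imread('pics/s2.png').astype(int)
d=abs(a-b).max(2)
for v in range(130,260,6): 
    u=np.where(d[v,380:480]>45)[0]; print(v,(u.min()+380,u.max()+380,len(u)) if len(u) else None)
# where in s1
print('s1')
for v in range(180,300,8):
    u=np.where(d[v,130:230]>45)[0]; print(v,(u.min()+130,u.max()+130,len(u)) if len(u) else None)
for z in (0,.02,.03,.04,.05): print(z,(proj(o['ee_pos']+[0,0,z],K,R,t)-[190,140])*4)
E
```

```text
130 (np.int64(394), np.int64(451), 46)
136 (np.int64(416), np.int64(450), 34)
142 (np.int64(416), np.int64(451), 29)
148 (np.int64(417), np.int64(450), 28)
154 (np.int64(416), np.int64(450), 29)
160 (np.int64(417), np.int64(450), 26)
166 (np.int64(400), np.int64(432), 25)
172 (np.int64(390), np.int64(433), 33)
178 (np.int64(386), np.int64(413), 28)
184 (np.int64(386), np.int64(456), 61)
190 (np.int64(400), np.int64(479), 48)
196 (np.int64(417), np.int64(479), 29)
202 (np.int64(421), np.int64(479), 40)
208 (np.int64(446), np.int64(479), 34)
214 (np.int64(444), np.int64(479), 36)
220 (np.int64(444), np.int64(479), 36)
226 (np.int64(443), np.int64(479), 37)
232 (np.int64(443), np.int64(479), 37)
238 (np.int64(443), np.int64(479), 37)
244 (np.int64(443), np.int64(479), 37)
250 (np.int64(443), np.int64(477), 35)
256 (np.int64(443), np.int64(468), 26)
s1
180 (np.int64(130), np.int64(189), 60)
188 (np.int64(130), np.int64(186), 57)
196 (np.int64(148), np.int64(183), 36)
204 (np.int64(149), np.int64(170), 22)
212 (np.int64(150), np.int64(167), 18)
220 (np.int64(155), np.int64(168), 14)
228 (np.int64(164), np.int64(167), 4)
236 None
244 (np.int64(226), np.int64(229), 4)
252 (np.int64(223), np.int64(229), 7)
260 (np.int64(193), np.int64(229), 30)
268 (np.int64(206), np.int64(215), 10)
276 None
284 None
292 None
0 [422.4056 226.652 ]
0.02 [423.0262 200.5572]
0.03 [423.3404 187.3495]
0.04 [423.6571 174.0331]
0.05 [423.9765 160.6067]
```

Call:
{"fn": "play_rows", "kwargs": {
  "motion": [
    {"grip": 1, "linear": [0, -37, 30], "spin": 0},
    {"grip": 1, "linear": [0, 0, 40], "spin": 0},
    {"grip": 1, "linear": [0, 0, 43], "spin": 0},
    {"grip": 1, "linear": [25, 0, 0], "spin": 0},
    {"grip": 1, "linear": [15, 0, 0], "spin": 0},
    {"grip": 1, "linear": [10, 0, 0], "spin": 0},
    {"grip": 1, "linear": [10, 0, 0], "spin": 0},
    {"grip": 1, "linear": [10, 0, 0], "spin": 0},
    {"grip": 1, "linear": [0, 0, 0], "spin": 0}
  ]
}}

```text
time: 9.8
ee_pos: [0.524, 0.0003, 0.0522]
eef_rot: [[1.0, -0.0, 0.001], [-0.0, -1.0, -0.0], [0.001, 0.0, -1.0]]
wrist_force: [0.0, 0.1, -0.3]
width: -0.0001
finger_force: 0.0
```

```bash
python3 - <<'E'
from h import *
np.set_printoptions(precision=4,suppress=True)
im,K,R,t=cam('side'); o=arm.observe(); p=(proj(o['ee_pos'],K,R,t)-[190,140])*4;print(o['time'],o['ee_pos'],'tcp crop',p)
b=cv2.resize(im[140:290,190:390],None,fx=4,fy=4,interpolation=cv2.INTER_CUBIC)[:,:,::-1].copy()
cv2.circle(b,tuple(int(x) for x in p),4,(0,0,255),1)
cv2.imwrite('pics/s3.png',b)
E
```

```text
9.85 [0.5235 0.0003 0.052 ] tcp crop [307.0636 362.4023]
```

View pics/s3.png

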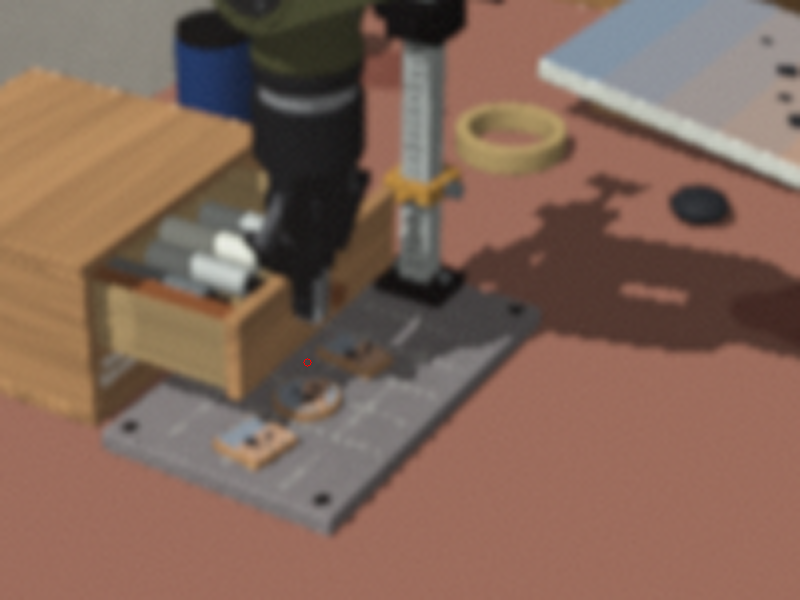

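The finger tip at crop (312,320) is now in front of the panel, ~33 mm above the reported TCP (circle at (307,362)), and the drawer has begun to move. Continuing the push.

Call:
{"fn": "play_rows", "kwargs": {
  "motion": [
    {"grip": 1, "linear": [12, 0, 0], "spin": 0},
    {"grip": 1, "linear": [12, 0, 0], "spin": 0},
    {"grip": 1, "linear": [12, 0, 0], "spin": 0},
    {"grip": 1, "linear": [12, 0, 0], "spin": 0},
    {"grip": 1, "linear": [12, 0, 0], "spin": 0},
    {"grip": 1, "linear": [12, 0, 0], "spin": 0},
    {"grip": 1, "linear": [12, 0, 0], "spin": 0},
    {"grip": 1, "linear": [8, 0, 0], "spin": 0},
    {"grip": 1, "linear": [6, 0, 0], "spin": 0},
    {"grip": 1, "linear": [4, 0, 0], "spin": 0},
    {"grip": 1, "linear": [4, 0, 0], "spin": 0},
    {"grip": 1, "linear": [0, 0, 0], "spin": 0}
  ]
}}

```text
time: 11.35
ee_pos: [0.6296, 0.0002, 0.052]
eef_rot: [[1.0, -0.0, 0.001], [-0.0, -1.0, -0.0], [0.001, 0.0, -1.0]]
wrist_force: [-0.1, 1.0, -0.0]
width: -0.0001
finger_force: 0.0
```

Call:
{"fn": "play_rows", "kwargs": {
  "motion": [
    {"grip": 1, "linear": [3, 0, 0], "spin": 0},
    {"grip": 1, "linear": [3, 0, 0], "spin": 0},
    {"grip": 1, "linear": [2, 0, 0], "spin": 0},
    {"grip": 1, "linear": [2, 0, 0], "spin": 0},
    {"grip": 1, "linear": [0, 0, 0], "spin": 0}
  ]
}}

```text
time: 11.98
ee_pos: [0.6322, 0.0003, 0.052]
eef_rot: [[1.0, 0.0, -0.018], [0.0, -1.0, -0.0], [-0.018, 0.0, -1.0]]
wrist_force: [-28.0, -0.6, 19.3]
width: -0.0002
finger_force: 14.1
```

Firm stop (28 N): back off and check the drawer from above.

Call:
{"fn": "play_rows", "kwargs": {
  "motion": [
    {"grip": 1, "linear": [-10, 0, 0], "spin": 0},
    {"grip": 1, "linear": [-40, 0, 0], "spin": 0},
    {"grip": 1, "linear": [-45, 0, 0], "spin": 0},
    {"grip": 1, "linear": [-45, 0, -15], "spin": 0},
    {"grip": 0.5, "linear": [-30, -40, -30], "spin": 0},
    {"grip": 0, "linear": [0, -45, -30], "spin": 0},
    {"grip": -1, "linear": [0, -45, -10], "spin": 0},
    {"grip": -1, "linear": [0, -45, 0], "spin": 0},
    {"grip": -1, "linear": [0, -45, 0], "spin": 0},
    {"grip": -1, "linear": [0, -35, 0], "spin": 0},
    {"grip": -1, "linear": [0, 0, 0], "spin": 0}
  ]
}}

```text
time: 13.35
ee_pos: [0.4695, 0.2573, 0.1369]
eef_rot: [[1.0, 0.003, 0.001], [0.003, -1.0, 0.001], [0.001, -0.001, -1.0]]
wrist_force: [-0.4, 0.6, 0.2]
width: 0.0849
finger_force: 0.0
```

```bash
python3 - <<'E'
from h import *
np.set_printoptions(precision=4,suppress=True)
o=arm.observe();print(o['ee_pos'],o['eef_rot'])
ims={}
for n in ['top','side']:
    im,K,R,t=cam(n); ims[n]=im; cv2.imwrite(f'pics/{n}4.png',im[:,:,::-1]); print(n,'tcp',proj(o['ee_pos'],K,R,t),proj(o['ee_pos']+[0,0,.035],K,R,t))
    for q,z in [('drawer_front',.089),('focus_mark',.12),('mini_round',.024),('mini_square',.024),('mini_oblong',.024)]:
        for d in arm.search_frame(q,n)[:3]:
            px=np.array(d['centre'])*[560,420]; print(q,round(d['confidence'],2),px.round(1),back(px,z,K,R,t)[:2])
r=lambda a:cv2.resize(a,(400,300),interpolation=cv2.INTER_CUBIC)[:,:,::-1]
a=r(ims['top'][130:250,200:360]); b=r(ims['side'][160:280,210:370]); c=r(ims['top'][150:330,100:340]); d=r(ims['side'][100:400,60:460])
cv2.imwrite('pics/m4.png',np.vstack([np.hstack([a,b]),np.hstack([c,d])]))
E
```

```text
[0.4695 0.2573 0.1369] [[ 1.      0.003   0.0012]
 [ 0.003  -1.      0.0006]
 [ 0.0012 -0.0006 -1.    ]]
top tcp [147.0712 227.2765] [142.6474 227.2057]
drawer_front 0.82 [269.6 153. ] [ 0.6506 -0.0354]
focus_mark 0.74 [322.8 200. ] [ 0.5277 -0.1618]
focus_mark 0.31 [433.  160.4] [ 0.6206 -0.4363]
mini_round 0.49 [258.6 202.8] [ 0.5299 -0.0051]
mini_square 0.7 [235.1 201.9] [0.5335 0.0572]
mini_oblong 0.75 [283.3 202.3] [ 0.5301 -0.0709]
side tcp [225.6716 259.5448] [224.8092 247.0656]
drawer_front 0.74 [250.6 192.9] [ 0.6471 -0.1021]
focus_mark 0.49 [294.2 186.4] [ 0.5264 -0.158 ]
mini_round 0.69 [251.6 190.3] [ 0.7218 -0.2144]
mini_round 0.5 [264.8 241.9] [0.52   0.0165]
mini_square 0.54 [250.5 249.2] [0.5348 0.0666]
mini_square 0.5 [177.2 346. ] [0.4697 0.4392]
mini_oblong 0.63 [277.4 227. ] [ 0.5299 -0.0677]
```

View pics/m4.png

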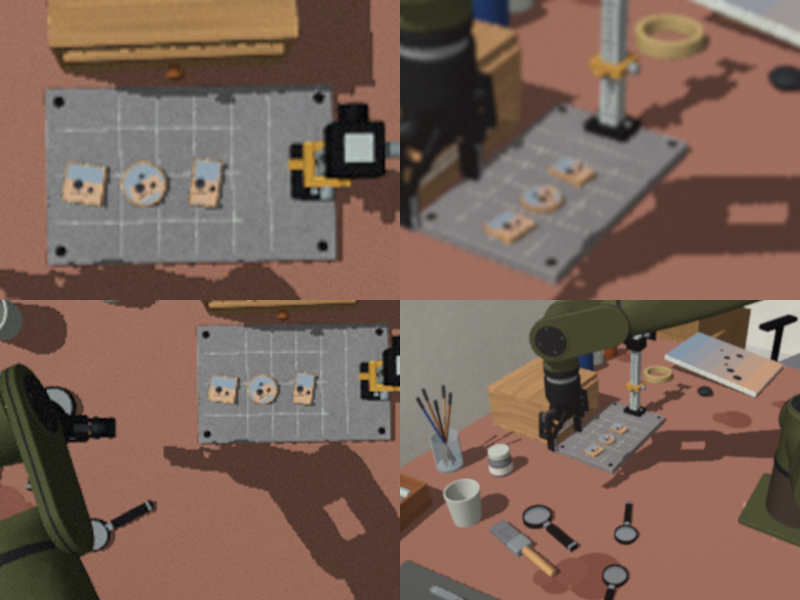

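The drawer looks home: panel against the organiser, knob at crop (175,72). The round miniature is at crop (145,184), between the square and the oblong. The gripper is open above the table, left of the board. Next I'll measure the focal height, the miniature and the drawer.

```bash
python3 - <<'E'
from h import *
from scipy.optimize import least_squares
np.set_printoptions(precision=4,suppress=True)
C={}
for n in ['top','side']: C[n]=cam(n)
a=C['top']
print('panel top edge',back((268,154.6),.121,*a[1:]),'knob',back((200+175*.4,130+72*.4),.089,*a[1:]))
print('round top',back((258,203.6),.024,*a[1:]),'side',back((266.8,239.2),.024,*C['side'][1:]))
for n,(x0,x1,y0,y1) in dict(top=(300,350,180,215),side=(270,320,165,205)).items():
    im=C[n][0]; h=cv2.cvtColor(im,cv2.COLOR_RGB2HSV)[y0:y1,x0:x1]
    m=((h[...,0]>10)&(h[...,0]<28)&(h[...,1]>130)&(h[...,2]>90)).astype(np.uint8)
    k,l,s,ce=cv2.connectedComponentsWithStats(m)
    for i in range(1,k):
        if s[i,4]>8: print(n,s[i],s[i,:2]+[x0,y0],ce[i]+[x0,y0])
    if n=='side':
        for r in m: print(''.join('.#'[v] for v in r))
col=np.array([.538,-.185])
for z in (.09,.1,.11,.12,.13,.14,.15):
    P=[proj([col[0]+sx*.022,col[1]+sy*.022,z+sz*.007],*C['side'][1:]) for sx in(-1,1) for sy in(-1,1) for sz in(-1,1)]
    print(z,'side bbox',np.min(P,0),np.max(P,0),'tip',proj([.538,-.1475,z],*C['side'][1:]),'top tip',proj([.538,-.1475,z],*a[1:]))
E
```

```text
panel top edge [ 0.6406 -0.0307  0.121 ] knob [ 0.6359 -0.0361  0.089 ]
round top [ 0.5279 -0.0035  0.024 ] side [0.5225 0.0022 0.024 ]
top [ 15   7  26  18 172] [315 187] [325.4419 197.1221]
side [16 17 19  9 91] [286 182] [293.2198 186.4615]
..................................................
..................................................
..................................................
..................................................
..................................................
..................................................
..................................................
..................................................
..................................................
..................................................
..................................................
..................................................
..................................................
..................................................
..................................................
..................................................
........................................
[... 1229 characters left out ...]
197.3557] tip [288.9708 195.6118] top tip [315.1878 196.8852]
0.1 side bbox [285.3385 181.0262] [305.0176 194.4757] tip [289.0156 192.7151] top tip [315.7255 196.5609]
0.11 side bbox [285.3697 178.1649] [305.1187 191.5749] tip [289.0607 189.7974] top tip [316.2741 196.23  ]
0.12 side bbox [285.4012 175.2835] [305.2206 188.653 ] tip [289.1062 186.8585] top tip [316.834  195.8924]
0.13 side bbox [285.4329 172.3817] [305.3232 185.7098] tip [289.152 183.898] top tip [317.4055 195.5477]
0.14 side bbox [285.4649 169.4594] [305.4265 182.745 ] tip [289.1981 180.9158] top tip [317.989  195.1957]
0.15 side bbox [285.497  166.5162] [305.5306 179.7585] tip [289.2446 177.9116] top tip [318.5849 194.8364]
```

```bash
python3 - <<'E'
from h import *
np.set_printoptions(precision=3,suppress=True,linewidth=150)
im,K,R,t=cam('side')
x0,y0,S=270,165,8
base=cv2.resize(im[y0:y0+37,x0:x0+49],None,fx=S,fy=S,interpolation=cv2.INTER_CUBIC)[:,:,::-1]
lab=cv2.cvtColor(cv2.resize(im,None,fx=8,fy=8,interpolation=cv2.INTER_LINEAR)[y0*8:(y0+37)*8,x0*8:(x0+49)*8],cv2.COLOR_RGB2LAB).astype(float)[...,2]
def outl(b,z,c=(255,0,0)):
    P={}
    for sx in(-1,1):
        for sy in (-1,1):
            for sz in(-1,1): P[sx,sy,sz]=(proj([.538+sx*.022,-.185+sy*.022,z+sz*.007],K,R,t)-[x0,y0]+.5)*S
    for a in P:
        for q in P:
            if a<q and sum(i!=j for i,j in zip(a,q))==1: cv2.line(b,tuple(int(v) for v in P[a]),tuple(int(v) for v in P[q]),c,1)
    tp=(proj([.538,-.1475,z],K,R,t)-[x0,y0]+.5)*S; cv2.circle(b,tuple(int(v) for v in tp),3,(0,255,0),1)
    return np.array(list(P.values()),np.float32)
res=[]
for z in np.arange(.09,.153,.004):
    P=outl(base.copy(),z); m=np.zeros(lab.shape,np.uint8); cv2.fillConvexPoly(m,cv2.convexHull(P).astype(int),1)
    ring=cv2.dilate(m,np.ones((33,33)))-m; res.append((z,lab[m>0].mean()-lab[ring>0].mean()))
print(np.array(res).T)
pan=[]
for z in (None,.116,.124,.132):
    b=base.copy()
    if z: outl(b,z)
    pan.append(b)
cv2.imwrite('pics/col.png',np.vstack([np.hstack(pan[:2]),np.hstack(pan[2:])]))
E
```

```text
[[  0.09    0.094   0.098   0.102   0.106   0.11    0.114   0.118   0.122   0.126   0.13    0.134   0.138   0.142   0.146   0.15 ]
 [  3.185   4.966   6.413   8.369  10.512  10.328   6.678   1.299  -3.589  -8.272 -11.605 -11.61   -9.458  -7.507  -6.252  -5.708]]
```

View pics/col.png

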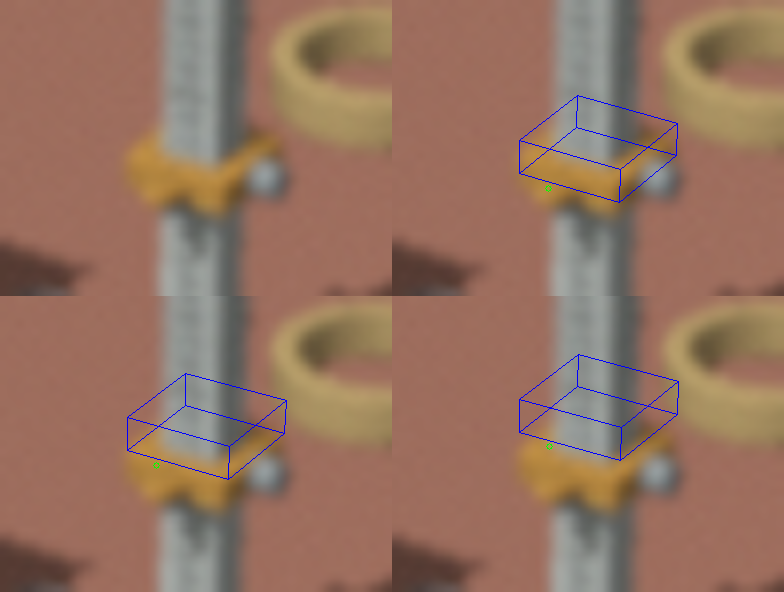

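Without outlines, the brass collar's lower corner is at panel (212,213) and its right top corner at (283,135). Both lie ~10 px (≈5 mm) below the 0.116 outline, so the focal height is ≈0.110, which agrees with the contrast peak at 0.108. Next I'll verify the drawer numerically.

```bash
python3 - <<'E'
from h import *
np.set_printoptions(precision=1,suppress=True,linewidth=200)
im,K,R,t=cam('top')
for c0,c1 in((235,250),(285,305)):
    print(c0); p=im[140:164,c0:c1].astype(float).mean(1); 
    for i,r in enumerate(p): print(140+i,r)
u=(242+.5,295.)
for nm,x,z in(('org front top',.659,.135),('panel inner top',.659,.121),('outer top',.647,.121),('outer bottom',.647,.057),('outer +6',.641,.121)):
    print(nm,[proj([x,y,z],K,R,t) for y in(.03,-.1)])
E
```

```text
235
140 [162.3 123.9  80.1]
141 [161.7 122.9  79.1]
142 [166.4 126.5  82.7]
143 [172.5 131.9  85.7]
144 [174.8 133.9  87.1]
145 [173.6 133.   86.6]
146 [171.8 131.3  85. ]
147 [151.  114.7  74.5]
148 [91.5 70.3 45.6]
149 [90.5 71.3 46.3]
150 [140.1 106.9  67.8]
151 [173.9 134.1  86.5]
152 [164.3 126.   80.3]
153 [143.8 109.1  70.1]
154 [91.5 68.5 43.3]
155 [70.9 53.9 34.8]
156 [75.7 57.2 37.5]
157 [77.7 59.1 38.5]
158 [79.1 58.1 41.6]
159 [82.6 58.3 47.7]
160 [83.4 58.  49.7]
161 [90.5 62.7 52.7]
162 [109.9  76.8  65.2]
163 [128.5  89.9  75.9]
285
140 [167.8 128.3  82.5]
141 [173.4 132.9  85.8]
142 [176.8 135.5  87.8]
143 [175.1 134.7  86.8]
144 [171.2 131.2  85. ]
145 [144.2 109.8  70.2]
146 [86.8 67.7 43.1]
147 [96.7 75.8 49.5]
148 [139.7 107.   68.3]
149 [160.4 121.9  78.8]
150 [157.9 119.8  77. ]
151 [142.3 107.9  68.5]
152 [90.5 68.2 43.1]
153 [72.8 54.7 35.4]
154 [73.8 55.6 36.2]
155 [75.8 56.8 36.6]
156 [78.2 57.1 42. ]
157 [82.8 57.6 48.4]
158 [83.2 57.  48.5]
159 [82.3 58.  48.4]
160 [83.1 57.1 48.9]
161 [83.  57.8 48.3]
162 [83.2 58.  49.4]
163 [78.7 57.4 49.2]
org front top [array([242.6, 146.2]), array([296.8, 145.5])]
panel inner top [array([242.9, 147.4]), array([296.3, 146.7])]
outer top [array([243. , 152.3]), array([296.4, 151.6])]
outer bottom [array([244.1, 157.1]), array([294.3, 156.4])]
outer +6 [array([243. , 154.8]), array([296.4, 154. ])]
```

The organiser-to-panel spacing is 6.2 rows against 6.1 predicted, so the drawer is home. Now the loupe.

Call:
{"fn": "play_rows", "kwargs": {
  "motion": [
    {"grip": 0, "linear": [-20, -46, 0], "spin": 0},
    {"grip": 0, "linear": [-19, -46, 0], "spin": 0},
    {"grip": 0, "linear": [0, 0, 0], "spin": 0.115},
    {"grip": 0, "linear": [0, 0, 0], "spin": 0.115},
    {"grip": 0, "linear": [0, 0, 40], "spin": 0},
    {"grip": 0, "linear": [0, 0, 30], "spin": 0},
    {"grip": 0, "linear": [0, 0, 20], "spin": 0},
    {"grip": 0, "linear": [0, 0, 0], "spin": 0}
  ]
}}

```text
time: 15.15
ee_pos: [0.4291, 0.3467, 0.0451]
eef_rot: [[0.974, -0.228, -0.003], [-0.228, -0.974, -0.002], [-0.002, 0.003, -1.0]]
wrist_force: [-0.2, -0.5, 0.3]
width: 0.043
finger_force: 0.0
```

```bash
python3 - <<'E'
from h import *
np.set_printoptions(precision=4,suppress=True)
o=arm.observe();print(o['ee_pos'],o['width'])
im,K,R,t=cam('side'); b=im[240:400,160:360]; b=cv2.resize(b,None,fx=4,fy=4-.25,interpolation=cv2.INTER_CUBIC)[:,:,::-1].copy()
f=lambda p:tuple(int(v) for v in (proj(p,K,R,t)-[160,240]+.5)*[4,3.75])
y=o['eef_rot'][:,1]*.021
for z,c in((0,(0,0,255)),(.035,(0,255,0))):
    for s in(-1,0,1): cv2.circle(b,f(o['ee_pos']+s*y+[0,0,z]),3,c,1)
L=np.array([.506,.3315,.014]); d=np.array([.974,-.226,0])
for q in (L,L-.045*d,L-.078*d,L-.137*d): cv2.circle(b,f(q),2,(255,255,0),-1)
cv2.imwrite('pics/s5.png',b)
E
```

```text
[0.4291 0.3467 0.0451] 0.042994746310426483
```

View pics/s5.png

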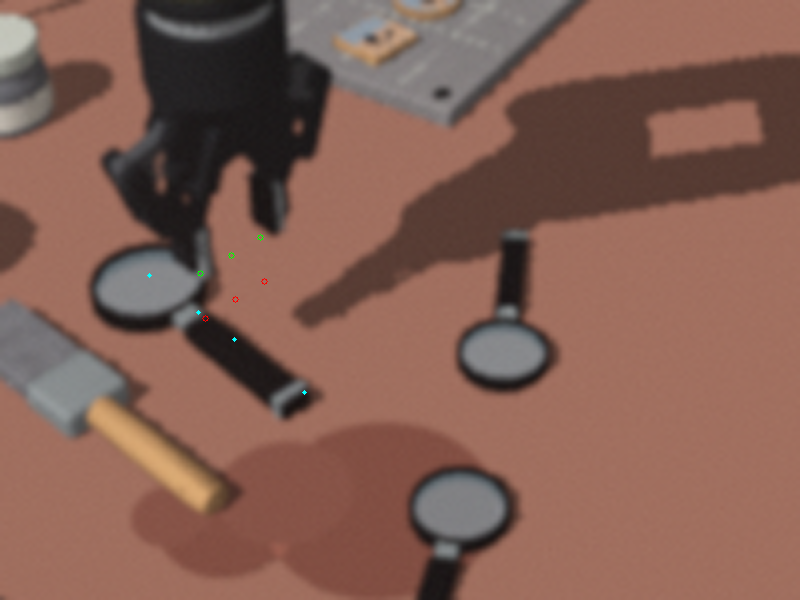

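Tips are at ≈(200,280) and (270,232), matching the 35 mm offset (green) in height and sideways. The loupe in this view lies lower in the picture than my top-view estimate (lens at (152,287), handle from (185,320) to (292,395)). I'll reconcile the two.

```bash
python3 - <<'E'
from h import *
np.set_printoptions(precision=4,suppress=True)
im,K,R,t=cam('side')
for n,u,v in(('lens',152,287),('hs',185,320),('he',292,398),('mid',238,359),('tipmid',236,256)):
    print(n,back((160+u/4-.5,240+v/3.75-.5),.012 if n!='tipmid' else .080,K,R,t))
g=im.max(2); x0,y0,x1,y1=200,315,245,355
m=((g<70)).astype(np.uint8)[y0:y1,x0:x1]; k,l,s,ce=cv2.connectedComponentsWithStats(m)
for i in range(1,k):
    if s[i,4]>30:
        pts=np.argwhere(l==i)[:,::-1].astype(np.float32)+[x0,y0]; W=np.array([back(p,.009,K,R,t)[:2] for p in pts]); c=W.mean(0); w,V=np.linalg.eigh(np.cov((W-c).T)); v=V[:,1]*np.sign(V[0,1]); q=(W-c)@v
        print(s[i],c,'ang',np.arctan2(v[1],v[0]),'ext',q.min(),q.max())
E
```

```text
lens [0.5   0.337 0.012]
hs [0.4657 0.3492 0.012 ]
he [0.3769 0.368  0.012 ]
mid [0.4204 0.359  0.012 ]
tipmid [0.4266 0.3457 0.08  ]
[  6   9  27  23 259] [0.4235 0.3553] ang -0.26169997469585027 ext -0.03865974372006187 0.04040715098142249
[30 29  8  7 31] [0.3741 0.3672] ang 1.4548359351531535 ext -0.010434573785638177 0.010219696260473412
```

Call:
{"fn": "play_rows", "kwargs": {
  "motion": [
    {"grip": 0, "linear": [-1, -6, 0], "spin": 0.015},
    {"grip": 0, "linear": [0, 0, 20], "spin": 0},
    {"grip": 0, "linear": [0, 0, 20], "spin": 0},
    {"grip": 0, "linear": [0, 0, 15], "spin": 0},
    {"grip": 0, "linear": [0, 0, 5], "spin": 0},
    {"grip": 0, "linear": [0, 0, 4], "spin": 0},
    {"grip": 0, "linear": [0, 0, 4], "spin": 0},
    {"grip": 0, "linear": [0, 0, 0], "spin": 0}
  ]
}}

```text
time: 16.25
ee_pos: [0.4308, 0.3535, -0.0211]
eef_rot: [[0.97, -0.243, 0.0], [-0.243, -0.97, 0.0], [0.0, -0.0, -1.0]]
wrist_force: [-0.4, 0.7, -0.4]
width: 0.043
finger_force: 0.0
```

Real tip ≈14 mm. Feeling down in 3 mm steps.

Call:
{"fn": "play_rows", "kwargs": {
  "motion": [
    {"grip": 0, "linear": [0, 0, 3], "spin": 0},
    {"grip": 0, "linear": [0, 0, 3], "spin": 0},
    {"grip": 0, "linear": [0, 0, 0], "spin": 0}
  ]
}}

```text
time: 16.62
ee_pos: [0.4304, 0.3533, -0.0275]
eef_rot: [[0.97, -0.243, -0.0], [-0.243, -0.97, -0.0], [-0.0, 0.0, -1.0]]
wrist_force: [0.5, -0.3, -0.1]
width: 0.0426
finger_force: 0.0
```

Call:
{"fn": "play_rows", "kwargs": {
  "motion": [
    {"grip": 0, "linear": [0, 0, 2], "spin": 0},
    {"grip": 0, "linear": [0, 0, 1], "spin": 0},
    {"grip": 0, "linear": [0, 0, 0], "spin": 0}
  ]
}}

```text
time: 17.0
ee_pos: [0.4306, 0.3534, -0.0303]
eef_rot: [[0.97, -0.243, -0.0], [-0.243, -0.97, -0.0], [-0.0, 0.0, -1.0]]
wrist_force: [0.0, -0.4, -0.8]
width: 0.0427
finger_force: 0.0
```

Call:
{"fn": "play_rows", "kwargs": {
  "motion": [
    {"grip": 0, "linear": [0, 0, 1], "spin": 0},
    {"grip": 0, "linear": [0, 0, 1], "spin": 0},
    {"grip": 0, "linear": [0, 0, 0], "spin": 0}
  ]
}}

```text
time: 17.38
ee_pos: [0.4306, 0.3534, -0.0323]
eef_rot: [[0.97, -0.243, -0.0], [-0.243, -0.97, -0.0], [-0.0, 0.0, -1.0]]
wrist_force: [-0.1, 0.4, 0.5]
width: 0.0429
finger_force: 0.0
```

Call:
{"fn": "play_rows", "kwargs": {
  "motion": [
    {"grip": 0.55, "linear": [0, 0, 0], "spin": 0},
    {"grip": 0.55, "linear": [0, 0, 0], "spin": 0},
    {"grip": 1, "linear": [0, 0, 0], "spin": 0},
    {"grip": 1, "linear": [0, 0, 0], "spin": 0},
    {"grip": 1, "linear": [0, 0, 0], "spin": 0},
    {"grip": 1, "linear": [0, 0, 0], "spin": 0}
  ],
  "grip_force": 50
}}

```text
time: 18.12
ee_pos: [0.4308, 0.3536, -0.0319]
eef_rot: [[0.97, -0.243, 0.0], [-0.243, -0.97, 0.0], [0.0, -0.0, -1.0]]
wrist_force: [-0.4, 0.4, 4.0]
width: 0.0183
finger_force: 49.9
```

Call:
{"fn": "play_rows", "kwargs": {
  "motion": [
    {"grip": 1, "linear": [0, 0, -8], "spin": 0},
    {"grip": 1, "linear": [0, 0, -15], "spin": 0},
    {"grip": 1, "linear": [0, 0, -20], "spin": 0},
    {"grip": 1, "linear": [0, 0, -20], "spin": 0},
    {"grip": 1, "linear": [0, 0, -20], "spin": 0},
    {"grip": 1, "linear": [0, 0, -20], "spin": 0},
    {"grip": 1, "linear": [0, 0, 0], "spin": 0},
    {"grip": 1, "linear": [0, 0, 0], "spin": 0}
  ]
}}

```text
time: 19.12
ee_pos: [0.4302, 0.3532, 0.0703]
eef_rot: [[0.97, -0.243, -0.001], [-0.243, -0.97, -0.001], [-0.001, 0.001, -1.0]]
wrist_force: [0.8, 0.4, -0.9]
width: 0.0181
finger_force: 49.5
```

```bash
python3 - <<'E'
from h import *
np.set_printoptions(precision=4,suppress=True)
o=arm.observe();print(o['ee_pos'],o['width'])
for n in('side','top'):
    im,K,R,t=cam(n)
    cv2.imwrite(f'pics/{n}6.png',im[:,:,::-1])
    for q in('lens','loupe'):
        for d in arm.search_frame(q,n)[:4]:
            px=np.array(d['centre'])*[560,420]; print(n,q,round(d['confidence'],2),px.round(1),back(px,.117,K,R,t)[:2])
E
```

```text
[0.4302 0.3532 0.0703] 0.018128515329067896
side lens 0.97 [197.8 294.5] [0.4628 0.3669]
side lens 0.9 [284.3 329.5] [0.253  0.3581]
side lens 0.61 [269.7 378.6] [0.2146 0.4721]
side loupe 0.91 [284.9 331.8] [0.2489 0.3628]
side loupe 0.81 [214.7 292.2] [0.4367 0.3421]
side loupe 0.74 [270.8 381.5] [0.2097 0.4762]
top lens 0.8 [116.5 218.7] [0.4916 0.3356]
top lens 0.63 [161.1 286.6] [0.3274 0.2305]
top lens 0.58 [117.9 307. ] [0.2817 0.3327]
top loupe 0.95 [115.8 213.8] [0.5035 0.3372]
top loupe 0.86 [160.2 286.1] [0.3287 0.2326]
top loupe 0.73 [285.6 191.1] [ 0.5512 -0.0719]
top loupe 0.49 [116.  307.5] [0.2807 0.3372]
```

```bash
cat >> h.py <<'E'
def glass(im,box):
    x0,y0,x1,y1=box; h=cv2.cvtColor(im,cv2.COLOR_RGB2HSV)[y0:y1,x0:x1]
    m=((h[...,1]<60)&(h[...,2]>90)).astype(np.uint8); k,l,s,ce=cv2.connectedComponentsWithStats(m); out=[]
    for i in range(1,k):
        if s[i,4]>60:
            cs=cv2.findContours((l==i).astype(np.uint8),cv2.RETR_EXTERNAL,cv2.CHAIN_APPROX_NONE)[0][0]
            out.append((s[i,4],ce[i]+[x0,y0],cv2.fitEllipse(cs)[1:],s[i,2:4]))
    return out
def disc(c,pitch,r,K,R,t,yaw=-.243):
    # pitch>0: rim end down
    a=np.linspace(0,2*np.pi,60); ex=np.array([np.cos(yaw)*np.cos(pitch),np.sin(yaw)*np.cos(pitch),-np.sin(pitch)]); ey=np.array([-np.sin(yaw),np.cos(yaw),0])
    P=np.array([proj(c+r*(np.cos(i)*ex+np.sin(i)*ey),K,R,t) for i in a],np.float32); e=cv2.fitEllipse(P); return np.array(e[0]),e[1:],np.ptp(P,axis=0)
E
python3 - <<'E'
from h import *
np.set_printoptions(precision=1,suppress=True)
b={'side':(165,250,235,340),'top':(85,180,150,250)}
for n in b:
    im,K,R,t=cam(n)
    for g in glass(im,b[n]): print(n,g)
    if n=='side':
      im0=cv2.imread('pics/side0.png')[:,:,::-1]
      for g in glass(np.ascontiguousarray(im0),(165,290,235,345)): print('before',g)
    G=np.array([.430,.353,.110])
    for p in (0,.2,.4,.6,.8): 
        d=np.array([.97*np.cos(p),-.243*np.cos(p),-np.sin(p)]); print(n,p,disc(G+.077*d,p,.030,K,R,t))
    print('table',disc(np.array([.503,.334,.007]),0,.030,K,R,t))
E
```

```text
side (np.int32(69), array([168.3, 268.4]), ((6.401578426361084, 12.326804161071777), 29.929767608642578), array([ 8, 14], dtype=int32))
side (np.int32(100), array([185.9, 284.5]), ((7.737112522125244, 15.019380569458008), 122.7279052734375), array([14, 11], dtype=int32))
side (np.int32(248), array([173.1, 333.1]), ((14.313612937927246, 27.988346099853516), 118.2159652709961), array([25, 19], dtype=int32))
before (np.int32(313), array([196.6, 315.1]), ((14.820608139038086, 24.549057006835938), 80.02588653564453), array([26, 17], dtype=int32))
before (np.int32(371), array([174.5, 336.2]), ((18.479061126708984, 30.43048667907715), 123.92754364013672), array([26, 24], dtype=int32))
side 0 (array([192.8, 282.2]), ((17.05738639831543, 27.41312599182129), 81.10883331298828), array([27.2, 17.4], dtype=float32))
side 0.2 (array([193.9, 287.8]), ((13.329834938049316, 27.308473587036133), 74.62374877929688), array([26.6, 14.7], dtype=float32))
side 0.4 (array([195.7, 293.7]), ((9.233519554138184, 27.244895935058594), 69.14710998535156), array([25.7, 13. ], dtype=float32))
side 0.6 (array([198.1
[... 720 characters left out ...]
185989379883), array([25.1, 24.8], dtype=float32))
top 0.2 (array([120.1, 214.3]), ((23.328876495361328, 25.52943992614746), 63.647789001464844), array([25.1, 23.8], dtype=float32))
top 0.4 (array([121.7, 216.4]), ((21.533794403076172, 25.523822784423828), 71.33255767822266), array([25.1, 22. ], dtype=float32))
top 0.6 (array([122.9, 219.4]), ((19.249691009521484, 25.340560913085938), 78.56065368652344), array([25.1, 19.5], dtype=float32))
top 0.8 (array([123.5, 223.3]), ((16.479724884033203, 25.10072898864746), 84.71163177490234), array([25. , 16.6], dtype=float32))
table (array([132. , 215.5]), ((22.33091926574707, 22.73036766052246), 61.91780090332031), array([22.6, 22.4], dtype=float32))
```

```bash
python3 - <<'E'
from h import *
im,K,R,t=cam('side')
h=cv2.cvtColor(im,cv2.COLOR_RGB2HSV)
for v in range(258,318):
    print(v,''.join('#' if h[v,u,2]<60 else ('o' if h[v,u,1]<75 else ('-' if h[v,u,2]<120 else '.')) for u in range(165,245)))
E
```

```text
258 oooo#oo---------------......--###########################################ooooooo
259 ooooooo----------------......-###########################################ooooooo
260 oooooooo---------------.....--##########################################oooooooo
261 oooooooo---------------.....-###########################################-.oooooo
262 oooooooo---------------.....-##########################################--...oooo
263 ooooooooo-------------......-##########################################-.......o
264 ooooooooo------------......--##o#######################################-........
265 ooooooooo-----------.......-o#oo######################################--........
266 ooooooooo---------.........-oooo###############################--#####-.........
267 ooooooooo--------..........-ooo###############################---#####-.........
268 ooooooooo------............oooo###############################---####--.........
269 oooooooo------.............oooo###############################---####-..........
270 oooooooo----..............ooooo###############################---###--......
[... 3299 characters left out ...]
#ooooooo###---------
310 ...................................................------###ooooooo####---------
311 ........................................................---#ooooo######---------
312 ..........................................................--oooo######----------
313 ...........................................................-ooo######-----------
314 .............................................................ooo###-------------
315 .............................................................ooo#--.....--------
316 ..............................................................o---.......-------
317 ...........................................................................-----
```

Call:
{"fn": "play_rows", "kwargs": {
  "motion": [
    {"grip": 1, "linear": [3, 10, 0], "spin": 0},
    {"grip": 1, "linear": [7, 22, 0], "spin": 0},
    {"grip": 1, "linear": [11, 35, 0], "spin": 0},
    {"grip": 1, "linear": [11, 35, 0], "spin": 0},
    {"grip": 1, "linear": [11, 35, 0], "spin": 0},
    {"grip": 1, "linear": [11, 35, 0], "spin": 0},
    {"grip": 1, "linear": [11, 35, 0], "spin": 0},
    {"grip": 1, "linear": [11, 35, 0], "spin": 0},
    {"grip": 1, "linear": [11, 35, 0], "spin": 0},
    {"grip": 1, "linear": [8, 25, 0], "spin": 0},
    {"grip": 1, "linear": [4, 13, 0], "spin": 0},
    {"grip": 1, "linear": [2, 7, 0], "spin": 0}
  ]
}}

```text
time: 21.08
ee_pos: [0.4504, 0.016, 0.0709]
eef_rot: [[0.97, -0.244, 0.0], [-0.244, -0.97, 0.0], [0.0, -0.0, -1.0]]
wrist_force: [-0.2, -0.1, -1.2]
width: 0.0183
finger_force: 49.5
```

Call:
{"fn": "play_rows", "kwargs": {
  "motion": [
    {"grip": 1, "linear": [0, 0, 0], "spin": 0},
    {"grip": 1, "linear": [0, 0, 0], "spin": 0}
  ]
}}

```text
time: 21.32
ee_pos: [0.4504, 0.0172, 0.0708]
eef_rot: [[0.97, -0.242, -0.0], [-0.242, -0.97, 0.0], [-0.0, -0.0, -1.0]]
wrist_force: [-0.3, 0.6, -0.7]
width: 0.0181
finger_force: 49.5
```

```bash
python3 - <<'E'
from h import *
np.set_printoptions(precision=4,suppress=True)
old={'top':cv2.imread('pics/top4.png')[:,:,::-1],'side':cv2.imread('pics/side4.png')[:,:,::-1]}
im,K,R,t=cam('top'); 
# mini centre from the unobstructed pictures: colour against grey board
for n,(x0,y0,x1,y1) in dict(top=(246,190,272,216),side=(253,230,280,250)).items():
    _,K2,R2,t2=cam(n); h=cv2.cvtColor(np.ascontiguousarray(old[n][y0:y1,x0:x1]),cv2.COLOR_RGB2HSV); m=(h[...,1]>70).astype(np.uint8)
    k,l,s,ce=cv2.connectedComponentsWithStats(m); i=1+s[1:,4].argmax(); x,y,w,hh=s[i,:4]; c=np.array([x0+x+w/2-.5,y0+y+hh/2-.5]); print(n,'mini',s[i],c,back(c,.020,K2,R2,t2))
for q in('lens',):
    for n in('top','side'):
        im,K,R,t=cam(n)
        for d in arm.search_frame(q,n)[:4]:
            px=np.array(d['centre'])*[560,420]; print(n,q,round(d['confidence'],2),px.round(1),back(px,.109,K,R,t)[:2])
        L=np.array([.527,-.003,.109]); print(n,'pred',disc(L,0,.034,K,R,t))
        h=cv2.cvtColor(im,cv2.COLOR_RGB2HSV); u0,v0=np.int32(proj(L,K,R,t))-[26,20]
        print(n,u0,v0)
        for v in range(v0,v0+46): print(v,''.join('#' if h[v,u,2]<60 else ('o' if h[v,u,1]<75 else ('-' if h[v,u,2]<120 else '.')) for u in range(u0,u0+56)))
E
```

```text
top mini [ 7 11 14 12 60] [259.5 206.5] [ 0.5203 -0.0073  0.02  ]
side mini [ 6  5 16 10 57] [266.5 239.5] [ 0.5256 -0.001   0.02  ]
top lens 0.84 [257.6 202.4] [ 0.5254 -0.0033]
top lens 0.75 [162.3 286.9] [0.3256 0.2297]
top lens 0.69 [107.3 309.6] [0.2748 0.3607]
top lens 0.39 [233.5 201.3] [0.5291 0.0555]
top pred (array([257.4697, 201.7759]), ((27.735416412353516, 27.811443328857422), 91.72704315185547), array([27.8005, 27.7222], dtype=float32))
top 231 181
181 oooooooooooooooooooooooooooooooooooooooooooooooooooooooo
182 oooooooooooooooooooooooooooooooooooooooooooooooooooooooo
183 oooooooooooooooooooooooooooooooooooooooooooooooooooooooo
184 oooooooooooooooooooooooooooooooooooooooooooooooooooooooo
185 oooooooooooooooooooooooooooooooooooooooooooooooooooooooo
186 oooooooooooooooooooooooooooooooooooooooooooooooooooooooo
187 oooooooooooooooooooooooooooooooooooooooooooooooooooooooo
188 ooooooooooooooooooooooooo###oooooooooooooooooooooooooooo
189 ooooooooooooooooooooo###oooooo#ooooooooooooooooooooooooo
190 oooooooooooooooooooo#ooooooooooo##oooooooooooooooooooooo
191 oooooooooooooooooo#
[... 4569 characters left out ...]
oooooooooooooooooooo#########
227 oooooooooooooooooooooooooooooo.ooooooooo----ooo#########
228 oooooooooooooooooooooooooooooo...oooo##o--------########
229 ooooooooooooooooooooooooooooooo..---------------o#######
230 ooooooooooooooooooooooooooooooooo---------------oo######
231 ooooooooooooooooooooooooooooooooooo------------ooooo####
232 oooooooooooooooooooooooooooooooooooo----------ooooooo###
233 oooooooooooooooooooooooooooooooooooooo------ooooooooooo#
234 oooooooooooooooooooooooooooooooooooooooo---ooooooooooooo
235 oooooooooooooooooooooooooooooo.ooooooooooooooooooooooooo
236 ooooooooooooooooooooooooooo....ooooooooooooooooooooooooo
237 ooooooooooooooooooooooooooo....ooooooooooooooooooooooooo
```

```bash
python3 -c "
from workcell import arm
o=arm.observe();print(o['time'],o['finger_force'],o['ee_pos']);print(arm.close_job())"
```

```text
21.675 49.46548640727997 [0.45046799 0.01681679 0.07081652]
the job is handed in; nothing more can be done
None
```

The job is handed in at 21.7 s, but the hand-in returned no verdict: by my measurements the drawer is home and the loupe is held level and still over the round miniature, about 2 mm off centre, with its lens at about 0.109 m against a collar height I measured as 0.110 m (give or take 3 mm).

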